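Rock the rinsed spice carrier, still its swing and set it in the tray

TASK

Lift the white spice-jar carrier off the steel drainer by the black grip of its bail and, still above the drainer, make it rock freely to and fro two or three times, at least 15 degrees to each side, to shake off the rinse water. Then carry it over the wooden tray, stop its swinging and let it hang still in the air above the middle of the tray for about four seconds, and lower it gently, without setting it down elsewhere or letting it hit anything while it swings, so that it stands flat inside the tray's rim. Let go and leave the mug, the pepper mill and the sugar jar where they are.

Things in the scene. Friction and masses are not known exactly. Their poses are not given: they have to be found in the camera images.
- basket: White open carrier with eight fixed spice jars, 250 mm long (its y axis), 120 mm wide (x), tub wall 50 mm high, jar caps up to 104 mm; origin at the centre of its underside, z up. Nominal mass 0.62 kg (hidden, about 20 % either way). It hangs on the bail and swings freely about an axis along its x, so that its two long ends go up and down; it hangs level at rest.
- axle (a point): Point on the swing axis, 62 mm above the carrier's underside and about 19 mm above its centre of mass. Held by the bail the carrier swings with a period of about 1.4 s (4.5 rad/s) and almost no damping: left alone, the swing takes over half a minute to die. Accelerating the grip along the carrier's y by a (m/s2) adds about -2.1*a rad/s2 to its turning about +x.
- bail (a joint): Angle of the bail relative to the carrier about the carrier's +x axis, rad; 0 when the bail stands straight up from the carrier, free between -0.9 and 0.9. With the grip held upright the carrier's own tilt about +x is minus this value. The bail has weighted feet (0.16 kg in all), so that it stands up by itself when nobody holds it.
- grip (a point): Centre of the black grip block on the bail's crossbar, 156 mm above the carrier's underside and 94 mm above the swing axis. The block is 60 mm along the carrier's x, 24 mm thick along its y (grasp across this, from above) and 32 mm high. Its axes are those of the bail.
- drainer: Fixed steel drainer plate, 300 mm long (y) by 170 mm wide (x), 12 mm thick; origin at the centre of its underside. The carrier stands on its top at the start, within some 15 mm of the middle.
- tray: Fixed wooden tray, 300 mm long (y) by 168 mm wide (x) outside, 18 mm high overall, walls 8 mm and floor 8 mm thick: the carrier stands inside it lengthwise (either way round) with 17 mm to spare at each end and 16 mm at each side. Origin at the centre of its underside.
- end_a (a point): Lower edge of the carrier's end wall at +y: middle of that edge, 125 mm from the carrier's origin.
- end_b (a point): The same at the carrier's -y end.
- mug: White mug, 76 mm wide, 85 mm high, loose bystander; origin under its centre.
- mill: Dark wooden pepper mill, 54 mm wide, 133 mm high, loose bystander; origin under its centre.
- sugar: Glass sugar jar, 72 mm wide, 100 mm high, loose bystander; origin under its centre.

How it is judged:
On the way, in this order (a step that is already met when the one before it is completed fails the run):
1. the carrier is lifted clear of the drainer (z of basket in the frame of drainer above 0.045 m and horizontal distance between basket and drainer below 0.15 m), for 0.1 s.
2. above the drainer it rocks 0.25 rad or more to one side (angle between basket's own z axis and vertical above 0.25 rad and value of joint bail above 0.12 rad and z of basket in the frame of drainer above 0.03 m and horizontal distance between basket and drainer below 0.15 m), for 0.05 s.
3. and 0.25 rad or more to the other side (angle between basket's own z axis and vertical above 0.25 rad and value of joint bail below -0.12 rad and z of basket in the frame of drainer above 0.03 m and horizontal distance between basket and drainer below 0.15 m), for 0.05 s.
4. it hangs still in the air above the middle of the tray for 3 s (within 40 mm, tilt below 0.1 rad) (horizontal distance between basket and tray below 0.04 m and angle between basket's own z axis and vertical below 0.1 rad and z of basket in the frame of tray above 0.035 m and contact force between basket and tray below 0.1 N), for 3 s.
At the end, for the whole second after the job is handed in: The carrier stands flat on the tray's floor inside the rim (centre within 27 mm, underside within 5 mm of the floor, tilt below 0.05 rad, lengthwise), released and at rest (horizontal distance between basket and tray below 0.027 m and z of basket in the frame of tray below 0.013 m and angle between basket's own z axis and vertical below 0.05 rad and angle between the y axis of basket and the y axis of tray, either way round below 0.25 rad and linear speed of basket below 0.02 m/s and angular speed of basket below 0.1 rad/s); the robot touches nothing.
It fails at once if the carrier hits the tray or the drainer while swinging ((contact force between basket and tray above 0.5 N or contact force between basket and drainer above 0.5 N) and (angle between basket's own z axis and vertical above 0.17 rad or angular speed of basket above 1 rad/s)).
It fails at once if the carrier is slammed down or dropped (contact force between basket and tray above 45 N).
It fails at once if the carrier touches the bare counter (height (world z) of any of end_a, end_b below 0.003 m).
It fails at once if the mug, the pepper mill or the sugar jar is moved (distance of any of mug, mill, sugar from where it was at the start of the episode above 0.03 m).
It also fails if it takes over 72 s, if anything falls off the work surface, if the arm or the gripper's body presses on something with over 40 N, if the wrist force passes 120 N, or if a joint passes its speed limit or range.

ROBOT

A 6-joint arm with a two-finger parallel gripper is mounted at the origin on the work surface. World frame = base frame: x ahead of the robot, y to its left, z up, the work surface at z = 0. Lengths are in m, angles in rad, forces in N, time in s.
With the tool pointing down it reaches from about 0.3 to 0.775 m from the base axis. Payload 14.6 kg.
Tool frame: the origin (TCP) lies at the very end of the fingers, on their centre line; the grasp point (between the pads) lies 19 mm behind it; z points along the fingers, y is the line along which they close (so a half turn about z gives the same grasp; the last joint's range is limited). The gripper opens to 94 mm and grips with 3 to 60 N. Pads are 16 mm wide; open, the fingers measure 119 mm over their backs; the gripper's body (75 mm by 177 mm) begins 78 mm behind the grasp point.
Start: joints at [1.062, 0.3, 1.521, -0, 1.321, -0.067], TCP at [0.235, 0.497, 0.205] pointing down, gripper open.
Joint ranges: [-3.03, 3.03], [-0.79, 2.21], [0.23, 2.52], [-1.04, 4.18], [0, 3.07], [-2.55, 2.55]. Speed limits (rad/s): [2.22, 2.22, 2.57, 3.14, 3.14, 3.14].

INTERFACE

Orientations are given as [roll, pitch, yaw] about the fixed x, y, z axes, in that order (R = Rz(yaw) Ry(pitch) Rx(roll)).
In Python, from station import ctrl gives the robot as it stands. The module is installed in compiled form; this text tells all that it offers.
- The arm moves only by the tool step_arm, never from a script. Its argument "deltas" is a list of rows, each an object with "dp": the shift along the tool's x, y, z scaled (see below), a list of three; "twist": the turn about the tool's z scaled (see below). In form: [{"dp": [tx, ty, tz], "twist": twist}, ...]. A call has 1 to 12 rows; each row shifts and turns the commanded pose from where the row before left it, along the tool's axes as they then stand; what a row does not reach is not made up. The controller multiplies each number of a shift by 0.04 m and each number of a turn by 4 degrees. A row lasts 1/10 s, in which the tool goes at most 50 mm and 8.59 degrees, less where a joint would pass 70% of its speed; a pose out of reach is approached as far as the arm can. A call with a number of a shift or a turn outside -1 to 1 is refused whole. A call with a gripper value outside its range is refused whole. "gripper" is the opening, from -1 (shut) to 1 (fully open), set as the call begins (left out, the last holds). The fingers move at their own pace and stop on an object; "squeeze" is the grip in N (left out, the last holds). Time passes only in rows, so rows that do not move let the fingers close. It gives the time, the measured TCP pose, the force, the opening and the grip force at its end, in the units of the state.
- ctrl.get_obs(): the state, without advancing time (a new reading comes with each control period).
- ctrl.camera(name): name is "side" or "top"; returns (picture, depth): 400x640x3 uint8, red, green, blue; 400x640 float32, m along the optical axis (not along the pixel's ray), 0 where there is no reading.
- ctrl.get_calibration(name): a dict with "fx", "fy", "cx", "cy" (pixels), "world_to_cam" (4x4, takes a point from world to camera coordinates). Camera axes: x right, y down, z forward; pixel columns grow to the right and rows downward; lengths in m; the calibration is good to about 2 mm. A picture is of the moment at which its call begins. get_calibration takes no time and is no camera call.
- ctrl.hand_in(): hands the job in; it is judged then, once.
Trained networks look in the newest picture that a camera, given by its name, has taken for a name from the list of things; names that differ only in an ending like _2 or _b are one class to them, and where a whole thing is asked for, a point or a joint stands for the part that bears it (a point fixed in the world has none). Each returns a list of dicts, best first, with "conf" (0 to 1); they miss things now and then, are a little off and sometimes report something else, mostly with a low value. They report only what shows in the picture. A call takes as long as a camera call.
- ctrl.spot_in(camera, label): "rect" ([left, top, right, bottom] as shares, 0 to 1, of the picture: columns of its width, rows of its height, round what is visible of it).
- ctrl.cut_out(camera, label): "pixels" (400x640 bool, what is visible of it) and "rect" ([left, top, right, bottom] as shares, 0 to 1, of the picture: columns of its width, rows of its height, round what is visible of it).
The state is a dict: "time_s": time; "qpos": joint angles; "joint_vel": joint speeds; "tau": joint torques, N m; "ee_pos": TCP position; "eef_rot": TCP orientation; "force": force on the tool from outside, world axes, zero at the start; "moment": the same for the moment, N m; "grip_width": finger opening in m; "grip_force": force on a finger pad.
Only numpy, scipy, OpenCV 4.12 (cv2) and the standard library are available. Lean on these libraries where they do the work, as an engineer would, in place of code of your own. Each camera call takes 0.05 s, during which the arm holds its last target. There are 200 camera calls.

## Working session

There is one attempt and no reset: what is moved stays moved. The work goes in short steps, Python scripts to look and compute and a tool call to move; the robot and the scene stay as the last step left them, time stands still between calls to the robot, and variables do not carry over. Pictures are saved under pics/ and viewed, at most 10 in all, crops included, and the job is handed in when it is done.

Besides the shell and the picture viewer there is one more tool, called after "Emit:" as name(argument=value, ...), one argument or row to a line, values as JSON. step_arm: Moves the arm, as the interface text tells. Its arguments: {"type":"object","properties":{"deltas":{"type":"array"},"gripper":{"type":"number"},"squeeze":{"type":"number"}},"required":["deltas"]}

```bash
mkdir -p pics
cat > h.py <<'E'
import numpy as np, cv2
from station import ctrl
def pts(cam,depth,mask):
    c=ctrl.get_calibration(cam); v,u=np.nonzero(mask&(depth>0)); z=depth[v,u]
    P=np.c_[(u-c['cx'])/c['fx']*z,(v-c['cy'])/c['fy']*z,z,np.ones(len(z))]
    return (P@np.linalg.inv(c['world_to_cam']).T)[:,:3]
E
python3 - <<'E'
from h import *
o=ctrl.get_obs(); print(o['time_s'],o['ee_pos'],o['eef_rot'],o['force'])
for cam in ['top','side']:
    im,d=ctrl.camera(cam); cv2.imwrite(f'pics/{cam}0.png',im[:,:,::-1])
    for n in ['basket','grip','drainer','tray','mug','mill','sugar']:
        for r in ctrl.cut_out(cam,n)[:2]:
            P=pts(cam,d,r['pixels'])
            if len(P)<5: continue
            zt=np.percentile(P[:,2],98); T=P[P[:,2]>zt-.012]
            b=cv2.minAreaRect(T[:,:2].astype(np.float32)*1000)
            print(cam,n,round(r['conf'],2),np.round(np.array(r['rect'])*[640,400,640,400]),len(P),'ztop',zt.round(3),'med',np.median(T,0).round(3),'rect',np.round(b[0]),np.round(b[1]),round(b[2],1))
E
```

```text
0.0 [0.23504179 0.49694713 0.20487936] [-3.14040555e+00 -3.90329451e-05  2.69979538e+00] [-0.60892444  0.06296455  0.35983164]
top basket 0.84 [351. 206. 448. 267.] 4079 ztop 0.185 med [ 0.53  -0.25   0.184] rect [ 529. -250.] [ 24. 136.] 76.2
top grip 0.93 [387. 206. 412. 262.] 372 ztop 0.189 med [ 0.529 -0.249  0.184] rect [ 516. -246.] [ 24. 105.] 74.3
top drainer 0.69 [342. 199. 451. 277.] 1896 ztop 0.022 med [ 0.526 -0.231  0.013] rect [ 532. -253.] [300. 170.] 77.7
top tray 0.73 [160. 233. 267. 291.] 5972 ztop 0.021 med [0.45  0.279 0.012] rect [450. 277.] [301. 168.] 88.5
top mug 0.61 [351. 140. 387. 170.] 806 ztop 0.088 med [ 0.77  -0.179  0.083] rect [ 767. -180.] [75. 77.] 31.4
top mill 0.85 [290. 144. 310. 165.] 360 ztop 0.134 med [0.752 0.034 0.129] rect [753.  36.] [39. 36.] 1.7
side basket 0.94 [298. 247. 361. 352.] 5053 ztop 0.183 med [ 0.527 -0.255  0.182] rect [ 530. -253.] [ 26. 142.] 74.4
side grip 0.75 [300. 261. 355. 302.] 581 ztop 0.186 med [ 0.526 -0.255  0.183] rect [ 528. -253.] [26. 60.] 74.0
side drainer 0.67 [291. 251. 373. 365.] 2028 ztop 0.015 med [ 0.49  -0.353  0.011] rect [ 531. -256.] [301. 171.] 77.7
side tray 0.96 [207. 148. 279. 224.] 3400 ztop 0.019 med [0.448 0.259 0.009] rect [450. 276.] [309. 169.] 88.5
side mug 0.56 [378. 227. 407. 264.] 968 ztop 0.085 med [ 0.765 -0.184  0.081] rect [ 765. -182.] [79. 75.] 32.1
side mill 0.93 [348. 175. 364. 214.] 523 ztop 0.131 med [0.749 0.028 0.126] rect [748.  30.] [33. 40.] 36.8
side sugar 0.92 [318. 145. 341. 181.] 625 ztop 0.102 med [0.746 0.196 0.098] rect [748. 199.] [63. 59.] 74.3
```

```bash
python3 -c "
import cv2,numpy as np
a=[cv2.imread(f'pics/{c}0.png') for c in('top','side')]
cv2.imwrite('pics/both.png',cv2.resize(np.vstack(a),(480,600)))"
```

```text
(no output)
```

View pics/top0.png

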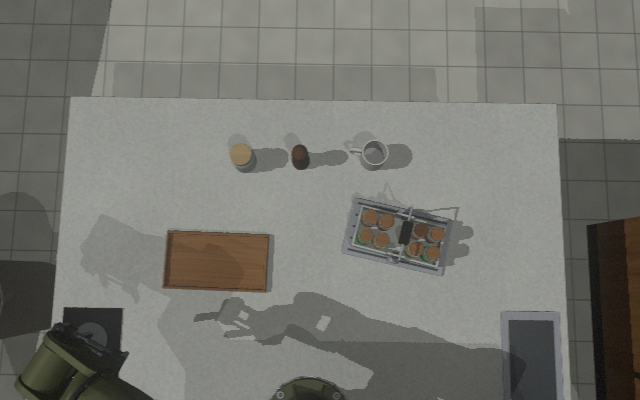

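View pics/side0.png

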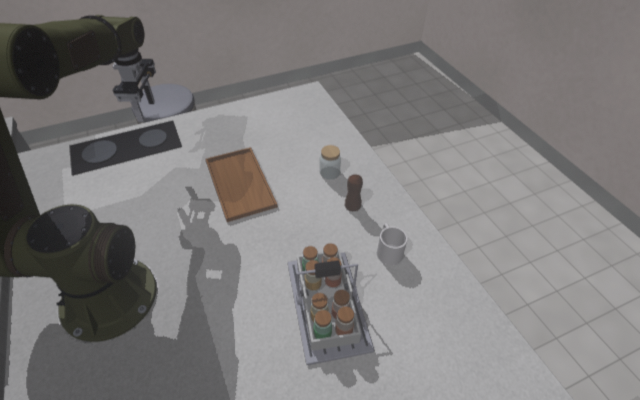

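The top view shows the tray at about (215, 262) px and the carrier on the drainer at about (400, 236) px with its black grip at (405, 232). The bystanders stand in a row at row 155. The side view agrees, and the measured sizes and heights match the task text. The grip is at (0.529, -0.252, 0.168), with the carrier's y axis about 75° from world x.

I'm moving above the grip first.

Emit:
step_arm(
  deltas=[
    {"dp":[-0.3,-0.3,-0.04],"twist":0},
    {"dp":[-0.61,-0.575,-0.04],"twist":0},
    {"dp":[-0.61,-0.575,-0.04],"twist":0},
    {"dp":[-0.61,-0.575,-0.04],"twist":0},
    {"dp":[-0.61,-0.575,-0.04],"twist":0},
    {"dp":[-0.61,-0.575,-0.04],"twist":0},
    {"dp":[-0.61,-0.575,-0.04],"twist":0},
    {"dp":[-0.61,-0.575,-0.04],"twist":0},
    {"dp":[-0.61,-0.575,-0.04],"twist":0},
    {"dp":[-0.61,-0.575,-0.04],"twist":0},
    {"dp":[-0.61,-0.575,-0.04],"twist":0},
    {"dp":[-0.61,-0.575,-0.04],"twist":0},
  ],
  gripper=1,
)

```text
time_s: 2.0
ee_pos: [0.3756, 0.1364, 0.2249]
eef_rot: [3.141, 0.0, 2.7]
force: [0.2, -0.7, 0.8]
grip_width: 0.0937
grip_force: 0.0
```

Emit:
step_arm(
  deltas=[
    {"dp":[-0.61,-0.575,0],"twist":0},
    {"dp":[-0.61,-0.575,0],"twist":0},
    {"dp":[-0.61,-0.575,0],"twist":0},
    {"dp":[-0.61,-0.575,0],"twist":0},
    {"dp":[-0.61,-0.575,0],"twist":0},
    {"dp":[-0.61,-0.575,0],"twist":0},
    {"dp":[-0.61,-0.575,0],"twist":0},
    {"dp":[-0.61,-0.575,0],"twist":0},
    {"dp":[-0.61,-0.575,0],"twist":0},
    {"dp":[-0.61,-0.575,0],"twist":0},
    {"dp":[-0.61,-0.575,0],"twist":0},
    {"dp":[-0.61,-0.575,0],"twist":0},
  ],
)

```text
time_s: 3.2
ee_pos: [0.5223, -0.2384, 0.2246]
eef_rot: [3.142, 0.0, 2.7]
force: [0.1, 0.2, 0.3]
grip_width: 0.0943
grip_force: 0.0
```

Emit:
step_arm(
  deltas=[
    {"dp":[-0.3,-0.3,0],"twist":-0.8},
    {"dp":[0,0,0],"twist":-0.8},
    {"dp":[0,0,0],"twist":-0.8},
    {"dp":[0,0,0],"twist":0},
    {"dp":[0,0,0],"twist":0},
  ],
)

```text
time_s: 3.7
ee_pos: [0.5277, -0.2529, 0.2246]
eef_rot: [-3.142, -0.0, 2.866]
force: [-0.2, 0.1, 1.1]
grip_width: 0.094
grip_force: 0.0
```

```bash
cat >> h.py <<'E'
def togo(o,p,ydir):
    """shift in tool units to p, and twist units to put tool y along ydir (deg, mod 180)"""
    from scipy.spatial.transform import Rotation as Ro
    R=Ro.from_euler('xyz',o['eef_rot']).as_matrix()
    e=np.degrees(np.arctan2(R[1,1],R[0,1]))-ydir; e=(e+90)%180-90
    return (R.T@(np.array(p)-o['ee_pos'])/.04).round(2), round(e/4,2)
E
python3 - <<'E'
from h import *
o=ctrl.get_obs(); print(o['time_s'],o['ee_pos'],o['eef_rot'],o['qpos'],o['force'])
G=[];
for cam in ['top','side']:
    im,d=ctrl.camera(cam); cv2.imwrite(f'pics/{cam}1.png',im[:,:,::-1])
    for n in ['basket','grip']:
        r=ctrl.cut_out(cam,n)
        if not r: print('none',cam,n); continue
        P=pts(cam,d,r[0]['pixels'])
        if n=='basket': G.append(P)
        T=P[(P[:,2]>.172)&(P[:,2]<.195)]
        if len(T)<10: continue
        b=cv2.minAreaRect(T[:,:2].astype(np.float32)*1000); print(cam,n,r[0]['conf'],len(T),np.round(b[0]),np.round(b[1]),b[2])
P=np.vstack(G)
# tub/jar footprint direction
T=P[(P[:,2]>.03)&(P[:,2]<.12)]
b=cv2.minAreaRect(T[:,:2].astype(np.float32)*1000); print('tub',np.round(b[0]),np.round(b[1]),b[2])
np.save('tmpl.npy',P)
print(togo(o,[.529,-.252,.149],75))
E
```

```text
3.7 [ 0.52771062 -0.25288823  0.22463955] [-3.14155429e+00 -3.87513531e-05  2.86578475e+00] [-5.09448591e-01  3.65421317e-01  1.38944705e+00 -4.70885323e-05
  1.38675310e+00 -1.80442840e+00] [-0.1982752   0.1497664   1.09450626]
top basket 0.69 11 [ 512. -253.] [7. 9.] 63.84052276611328
top grip 0.61 15 [ 511. -252.] [ 9. 11.] 66.04586791992188
side basket 0.74 163 [ 523. -251.] [ 25. 125.] 74.44039916992188
side grip 0.89 154 [ 523. -251.] [ 25. 125.] 74.44039916992188
tub [ 528. -252.] [254. 156.] 75.56887817382812
(array([-0.03,  0.03,  1.89]), np.float64(-0.2))
```

Emit:
step_arm(
  deltas=[
    {"dp":[-0.03,0.03,0.5],"twist":-0.2},
    {"dp":[0,0,0.5],"twist":0},
    {"dp":[0,0,0.5],"twist":0},
    {"dp":[0,0,0.39],"twist":0},
    {"dp":[0,0,0],"twist":0},
    {"dp":[0,0,0],"twist":0},
  ],
)

```text
time_s: 4.6
ee_pos: [0.5294, -0.2522, 0.1496]
eef_rot: [-3.142, 0.0, 2.881]
force: [0.2, 1.3, 0.4]
grip_width: 0.0939
grip_force: 0.0
```

Emit:
step_arm(
  deltas=[
    {"dp":[0,0,0],"twist":0},
    {"dp":[0,0,0],"twist":0},
    {"dp":[0,0,0],"twist":0},
    {"dp":[0,0,0],"twist":0},
    {"dp":[0,0,0],"twist":0},
    {"dp":[0,0,0],"twist":0},
    {"dp":[0,0,0],"twist":0},
    {"dp":[0,0,0],"twist":0},
  ],
  gripper=-1,
  squeeze=40,
)

```text
time_s: 5.4
ee_pos: [0.5292, -0.2521, 0.149]
eef_rot: [3.142, -0.0, 2.881]
force: [0.7, -0.2, -0.3]
grip_width: 0.0338
grip_force: 0.0
```

Emit:
step_arm(
  deltas=[
    {"dp":[0,0,0],"twist":0},
    {"dp":[0,0,0],"twist":0},
    {"dp":[0,0,0],"twist":0},
    {"dp":[0,0,0],"twist":0},
    {"dp":[0,0,0],"twist":0},
  ],
)

```text
time_s: 5.9
ee_pos: [0.5293, -0.2519, 0.1491]
eef_rot: [3.141, -0.0, 2.881]
force: [0.4, 2.5, 0.3]
grip_width: 0.0239
grip_force: 40.0
```

Emit:
step_arm(
  deltas=[
    {"dp":[0,0,-0.1],"twist":0},
    {"dp":[0,0,-0.2],"twist":0},
    {"dp":[0,0,-0.4],"twist":0},
    {"dp":[0,0,-0.5],"twist":0},
    {"dp":[0,0,-0.6],"twist":0},
    {"dp":[0,0,-0.6],"twist":0},
    {"dp":[0,0,-0.4],"twist":0},
    {"dp":[0,0,-0.2],"twist":0},
    {"dp":[0,0,0],"twist":0},
  ],
)

```text
time_s: 6.8
ee_pos: [0.5293, -0.2523, 0.2698]
eef_rot: [-3.141, 0.001, 2.881]
force: [-1.1, -0.1, -6.4]
grip_width: 0.0238
grip_force: 39.9
```

```bash
cat >> h.py <<'E'
from scipy.spatial import cKDTree
def loc(P,c,yd,axz):   # world -> carrier frame about the axle; c = grip xy, yd deg
    a=np.radians(yd-90); ca,sa=np.cos(a),np.sin(a); q=P[:,:2]-c
    return np.c_[q@[ca,sa],q@[-sa,ca],P[:,2]-axz]
def body(L): return (abs(L[:,0])<.064)&(L[:,2]<.052)&(L[:,2]>-.1)&(abs(L[:,1])<.135)
_L=loc(np.load('tmpl.npy'),np.array([.529,-.252]),75.3,.074); _L=_L[body(_L)&(_L[:,2]>-.05)]
TREE=cKDTree(_L)
GR=np.linspace(-.6,.6,61)
def tilt(cam='side'):
    im,d=ctrl.camera(cam); o=ctrl.get_obs()
    e=o['eef_rot'][2]; yd=np.degrees(e)-90
    yd=(yd+180)%180 
    L=loc(pts(cam,d,d>0),o['ee_pos'][:2],yd,o['ee_pos'][2]+.019-.094)
    L=L[body(L)][::3]
    c=[]
    for t in GR:
        s,k=np.sin(-t),np.cos(-t)
        Q=np.c_[L[:,0],k*L[:,1]-s*L[:,2],s*L[:,1]+k*L[:,2]]
        c.append(np.minimum(TREE.query(Q)[0],.02).mean())
    i=int(np.argmin(c)); t=GR[i]
    if 0<i<60: t+=.02*.5*(c[i-1]-c[i+1])/(c[i-1]-2*c[i]+c[i+1])
    return o['time_s'],t,len(L),c[i],im
def fit(T,A,w=None):
    from scipy.optimize import minimize_scalar
    def s(w):
        M=np.c_[np.cos(w*(T-T[-1])),np.sin(w*(T-T[-1])),np.ones(len(T))]; x=np.linalg.lstsq(M,A,rcond=None)[0]
        return x,np.std(M@x-A)
    if w is None: w=minimize_scalar(lambda w:s(w)[1],bounds=(3.8,5.4),method='bounded').x
    x,e=s(w); return w,x,e  # theta=x0 cos w(t-tl)+x1 sin w(t-tl)+x2
E
python3 - <<'E'
from h import *
o=ctrl.get_obs(); print(o['time_s'],o['ee_pos'],o['force'],o['grip_width'],o['grip_force'],len(_L))
for k in range(5):
  for cam in ('side','top'):
    t,a,n,c,im=tilt(cam); print(cam,round(t,2),round(a,3),n,round(c,4))
    cv2.imwrite(f'pics/{cam}2.png',im[:,:,::-1])
E
```

```text
Traceback (most recent call last):
NameError: name '_L' is not defined
```

Run:
```python
from h import *
import h
print(len(h._L))
for k in range(5):
  for cam in ('side','top'):
    t,a,n,c,im=tilt(cam); print(cam,round(t,2),round(a,3),n,round(c,4))
    cv2.imwrite(f'pics/{cam}2.png',im[:,:,::-1])
```

```text
4537
side 6.85 -0.001 1563 0.0037
top 6.9 -0.025 591 0.005
side 6.95 0.005 1556 0.0037
top 7.0 -0.023 589 0.005
side 7.05 0.008 1560 0.004
top 7.1 -0.022 590 0.0048
side 7.15 0.008 1559 0.0038
top 7.2 -0.022 589 0.005
side 7.25 0.007 1562 0.0039
top 7.3 -0.021 592 0.0048
```

View pics/side2.png

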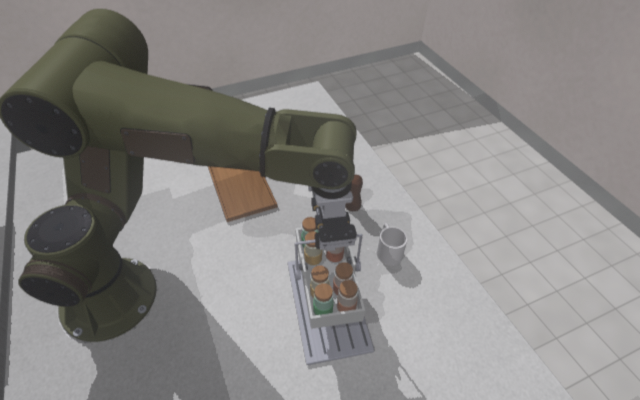

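The carrier hangs level from the gripper at about (330, 280) px, clear of the drainer. Next I'll rock it.

Emit:
step_arm(
  deltas=[
    {"dp":[0,-0.56,0],"twist":0},
    {"dp":[0,-0.56,0],"twist":0},
    {"dp":[0,0,0],"twist":0},
    {"dp":[0,0,0],"twist":0},
    {"dp":[0,0,0],"twist":0},
    {"dp":[0,0,0],"twist":0},
    {"dp":[0,0.56,0],"twist":0},
    {"dp":[0,0.56,0],"twist":0},
    {"dp":[0,0.56,0],"twist":0},
    {"dp":[0,0.56,0],"twist":0},
    {"dp":[0,0,0],"twist":0},
    {"dp":[0,0,0],"twist":0},
  ],
)

```text
time_s: 8.5
ee_pos: [0.5409, -0.2083, 0.2692]
eef_rot: [-3.141, 0.0, 2.883]
force: [-0.3, -1.0, -6.3]
grip_width: 0.0236
grip_force: 40.0
```

Emit:
step_arm(
  deltas=[
    {"dp":[0,0,0],"twist":0},
    {"dp":[0,0,0],"twist":0},
    {"dp":[0,-0.56,0],"twist":0},
    {"dp":[0,-0.56,0],"twist":0},
    {"dp":[0,0,0],"twist":0},
    {"dp":[0,0,0],"twist":0},
  ],
)

```text
time_s: 9.1
ee_pos: [0.529, -0.2526, 0.2689]
eef_rot: [3.141, -0.0, 2.88]
force: [0.8, 1.4, -7.7]
grip_width: 0.0237
grip_force: 40.0
```

Run:
```python
from h import *
R=[]
for k in range(38):
    t,a,n,c,im=tilt(); R.append((t,a))
R=np.array(R); np.save('r1.npy',R); print(R[::1,1].round(3)); o=ctrl.get_obs(); print(o['time_s'],o['ee_pos'],o['eef_rot'])
w,x,e=fit(*R.T); print(w,x,e,np.hypot(*x[:2]))
```

```text
[ 0.055 -0.016 -0.095 -0.164 -0.23  -0.283 -0.315 -0.34  -0.34  -0.326
 -0.287 -0.243 -0.181 -0.11  -0.041  0.034  0.103  0.172  0.235  0.282
  0.309  0.333  0.335  0.316  0.283  0.235  0.178  0.108  0.039 -0.033
 -0.098 -0.166 -0.227 -0.279 -0.312 -0.324 -0.33  -0.307]
11.0 [ 0.52920436 -0.25210526  0.26903439] [-3.14159115e+00 -3.95011883e-06  2.88129245e+00]
4.5094419974915105 [-0.31475792  0.11050402  0.00127647] 0.005054183832484759 0.3335920983947091
```

```bash
cat >> h.py <<'E'
def resp(n,w,lag,Tend,g=2.1):
    """theta, theta'/w at Tend (from start of row 0) per m of shift in each row (constant speed within row, delayed by lag)"""
    # velocity v over [a,b]: theta = -g*v*int cos(w(T-s))ds (from -g*a, a=deltas at ends)
    a=np.arange(n)*.1+lag; b=a+.1
    th=-g*10*(np.sin(w*(Tend-a))-np.sin(w*(Tend-b)))/w
    dv=-g*10*(np.cos(w*(Tend-a))-np.cos(w*(Tend-b)))/w
    return th,dv
E
python3 - <<'E'
from h import *
w=4.5094; R=np.load('r1.npy'); _,x,_=fit(*R.T,w)
# shake check: rows began at t0=7.3 ; 18 rows
u=np.zeros(18); u[0:2]=-.0224; u[6:10]=.0224; u[14:16]=-.0224
for lag in (0,.03,.06,.1):
    th,dv=resp(18,w,lag,11.0-7.3); print(lag,th@u,dv@u,'meas',x[:2])
E
```

```text
0 -0.30138033616245113 0.16893180233340818 meas [-0.31476238  0.11049032]
0.03 -0.3214105139270036 0.1267412419151134 meas [-0.31476238  0.11049032]
0.06 -0.3355674528074536 0.08223469755111526 meas [-0.31476238  0.11049032]
0.1 -0.34487617232078616 0.020699918607793046 meas [-0.31476238  0.11049032]
```

```bash
cat >> h.py <<'E'
def plan(n,w,x,total=0.,lag=.038,g=2.04,smooth=None):
    T=n*.1+.1; th,dv=resp(n,w,lag,T,g)
    c,s=np.cos(w*T),np.sin(w*T); f=np.array([x[0]*c+x[1]*s,-x[0]*s+x[1]*c])
    M=np.vstack([th,dv,np.ones(n)]); u0=np.full(n,total/n)
    u=u0+np.linalg.lstsq(M,np.r_[-f,total]-M@u0,rcond=None)[0]
    return u
E
python3 - <<'E'
from h import *
w=4.5094; R=np.load('r1.npy'); _,x,_=fit(*R.T,w)
for n in (12,18,24):
    u=plan(n,w,x); print(n,(u/.04).round(2).tolist(),np.abs(np.cumsum(u)).max())
E
```

```text
12 [-0.78, -0.47, -0.1, 0.27, 0.56, 0.71, 0.69, 0.5, 0.19, -0.18, -0.55, -0.83] 0.06273700011531724
18 [-0.37, -0.17, 0.06, 0.28, 0.45, 0.53, 0.51, 0.39, 0.19, -0.04, -0.26, -0.43, -0.5, -0.48, -0.35, -0.16, 0.07, 0.29] 0.07437590824063076
24 [-0.32, -0.17, -0.0, 0.16, 0.28, 0.33, 0.31, 0.21, 0.06, -0.11, -0.27, -0.39, -0.44, -0.41, -0.31, -0.16, 0.01, 0.17, 0.29, 0.33, 0.3, 0.2, 0.05, -0.12] 0.04951249615667278
```

Emit:
step_arm(
  deltas=[
    {"dp":[0,-0.32,0],"twist":0},
    {"dp":[0,-0.17,0],"twist":0},
    {"dp":[0,0,0],"twist":0},
    {"dp":[0,0.16,0],"twist":0},
    {"dp":[0,0.28,0],"twist":0},
    {"dp":[0,0.33,0],"twist":0},
    {"dp":[0,0.31,0],"twist":0},
    {"dp":[0,0.21,0],"twist":0},
    {"dp":[0,0.06,0],"twist":0},
    {"dp":[0,-0.11,0],"twist":0},
    {"dp":[0,-0.27,0],"twist":0},
    {"dp":[0,-0.39,0],"twist":0},
  ],
)

```text
time_s: 12.2
ee_pos: [0.5298, -0.2498, 0.2691]
eef_rot: [-3.141, -0.0, 2.881]
force: [0.2, -0.1, -7.7]
grip_width: 0.0239
grip_force: 40.0
```

Emit:
step_arm(
  deltas=[
    {"dp":[0,-0.44,0],"twist":0},
    {"dp":[0,-0.41,0],"twist":0},
    {"dp":[0,-0.31,0],"twist":0},
    {"dp":[0,-0.16,0],"twist":0},
    {"dp":[0,0.01,0],"twist":0},
    {"dp":[0,0.17,0],"twist":0},
    {"dp":[0,0.29,0],"twist":0},
    {"dp":[0,0.33,0],"twist":0},
    {"dp":[0,0.3,0],"twist":0},
    {"dp":[0,0.2,0],"twist":0},
    {"dp":[0,0.05,0],"twist":0},
    {"dp":[0,-0.12,0],"twist":0},
  ],
)

```text
time_s: 13.4
ee_pos: [0.5294, -0.2516, 0.2692]
eef_rot: [-3.142, 0.0, 2.883]
force: [0.0, -0.5, -6.8]
grip_width: 0.0236
grip_force: 40.0
```

Run:
```python
from h import *
R=[]
for k in range(16):
    t,a,n,c,im=tilt(); R.append((t,a))
R=np.array(R); np.save('r2.npy',R); print(R[:,1].round(3)); o=ctrl.get_obs(); print(o['time_s'],o['ee_pos'],o['eef_rot'],o['qpos'])
w,x,e=fit(*R.T,4.51); print(w,x,e)
# travel: axle stays under the grip; tool target over the tray
print(togo(o,[.450,.277,.269],88.5))
```

```text
[ 0.012  0.024  0.037  0.043  0.048  0.049  0.051  0.048  0.049  0.041
  0.031  0.025  0.014  0.005 -0.006 -0.019]
14.2 [ 0.52921872 -0.25207212  0.26904952] [ 3.14158085e+00 -1.64695403e-06  2.88133362e+00] [-5.06999939e-01  3.43879734e-01  1.31674701e+00  1.10898542e-05
  1.48097039e+00 -1.81753823e+00]
4.51 [-0.02129735 -0.04275161  0.00384428] 0.0015436953865680344
(array([ 5.32, 12.27,  0.  ]), np.float64(-3.35))
```

The carrier rocked freely to -0.34, +0.335 and -0.33 rad, and damping has brought that down to about 0.05. I'll plan the carry so it takes out the remaining swing.

Run:
```python
from h import *
R=np.load('r2.npy'); _,x,_=fit(*R.T,4.51)
u=plan(31,4.51,x,.4908); print((u/.04).round(2).tolist(),(u/.04).round(2).sum(),5.32/31)
```

```text
[0.32, 0.3, 0.31, 0.33, 0.37, 0.42, 0.46, 0.5, 0.51, 0.51, 0.48, 0.44, 0.39, 0.35, 0.31, 0.3, 0.31, 0.33, 0.37, 0.42, 0.47, 0.5, 0.51, 0.5, 0.48, 0.44, 0.39, 0.34, 0.31, 0.3, 0.31] 12.280000000000003 0.17161290322580647
```

Emit:
step_arm(
  deltas=[
    {"dp":[0.1,0.32,0],"twist":0},
    {"dp":[0.17,0.3,0],"twist":0},
    {"dp":[0.17,0.31,0],"twist":0},
    {"dp":[0.17,0.33,0],"twist":0},
    {"dp":[0.17,0.37,0],"twist":0},
    {"dp":[0.17,0.42,0],"twist":0},
    {"dp":[0.17,0.46,0],"twist":0},
    {"dp":[0.17,0.5,0],"twist":0},
    {"dp":[0.18,0.51,0],"twist":0},
    {"dp":[0.18,0.51,0],"twist":0},
  ],
)

```text
time_s: 15.2
ee_pos: [0.5065, -0.0775, 0.2692]
eef_rot: [3.141, 0.0, 2.882]
force: [0.6, -0.5, -8.1]
grip_width: 0.0236
grip_force: 40.0
```

Emit:
step_arm(
  deltas=[
    {"dp":[0.18,0.48,0],"twist":0},
    {"dp":[0.18,0.44,0],"twist":0},
    {"dp":[0.18,0.39,0],"twist":0},
    {"dp":[0.18,0.35,0],"twist":0},
    {"dp":[0.18,0.31,0],"twist":0},
    {"dp":[0.18,0.3,0],"twist":0},
    {"dp":[0.18,0.31,0],"twist":0},
    {"dp":[0.18,0.33,0],"twist":0},
    {"dp":[0.18,0.37,0],"twist":0},
    {"dp":[0.18,0.42,0],"twist":0},
  ],
)

```text
time_s: 16.2
ee_pos: [0.475, 0.0832, 0.2691]
eef_rot: [-3.142, 0.0, 2.881]
force: [-0.2, 0.7, -6.0]
grip_width: 0.0238
grip_force: 40.0
```

Emit:
step_arm(
  deltas=[
    {"dp":[0.18,0.47,0],"twist":0},
    {"dp":[0.18,0.5,0],"twist":0},
    {"dp":[0.18,0.51,0],"twist":0},
    {"dp":[0.18,0.5,0],"twist":0},
    {"dp":[0.18,0.48,0],"twist":0},
    {"dp":[0.18,0.44,0],"twist":0},
    {"dp":[0.18,0.39,0],"twist":0},
    {"dp":[0.18,0.34,0],"twist":0},
    {"dp":[0.17,0.31,0],"twist":0},
    {"dp":[0.1,0.3,0],"twist":0},
    {"dp":[0,0.31,0],"twist":0},
  ],
)

```text
time_s: 17.3
ee_pos: [0.456, 0.2766, 0.2692]
eef_rot: [3.142, 0.0, 2.881]
force: [0.4, -0.3, -6.9]
grip_width: 0.0241
grip_force: 40.0
```

Emit:
step_arm(
  deltas=[
    {"dp":[0,0,0],"twist":-0.35},
    {"dp":[0,0,0],"twist":-0.5},
    {"dp":[0,0,0],"twist":-0.5},
    {"dp":[0,0,0],"twist":-0.5},
    {"dp":[0,0,0],"twist":-0.5},
    {"dp":[0,0,0],"twist":-0.5},
    {"dp":[0,0,0],"twist":-0.5},
    {"dp":[0,0,0],"twist":0},
    {"dp":[0,0,0],"twist":0},
  ],
)

```text
time_s: 18.2
ee_pos: [0.4564, 0.2754, 0.269]
eef_rot: [-3.141, -0.0, 3.114]
force: [0.1, -0.4, -6.4]
grip_width: 0.0241
grip_force: 40.0
```

Run:
```python
from h import *
R=[]
for k in range(16):
    t,a,n,c,im=tilt(); R.append((t,a))
cv2.imwrite('pics/side3.png',im[:,:,::-1])
R=np.array(R); np.save('r3.npy',R); print(R[:,1].round(3),n,c); o=ctrl.get_obs(); print(o['time_s'],o['ee_pos'],o['eef_rot'])
w,x,e=fit(*R.T,4.51); print(w,x,e)
print(togo(o,[.450,.277,.269],88.5))
u=plan(14,4.51,x); print((u/.04).round(2).tolist())
```

```text
[-0.003  0.     0.003  0.002  0.001  0.011  0.005  0.012  0.008  0.018
  0.02   0.02   0.021  0.024  0.023  0.024] 909 0.003940758621738664
19.0 [0.45617089 0.27566995 0.26903911] [-3.14156610e+00 -1.66969943e-05  3.11519169e+00]
4.51 [ 0.01179557 -0.00199813  0.01169471] 0.0025457805475791167
(array([0.16, 0.03, 0.  ]), np.float64(-0.0))
[0.02, 0.01, 0.0, -0.01, -0.02, -0.02, -0.02, -0.02, -0.01, -0.0, 0.01, 0.02, 0.02, 0.02]
```

View pics/side3.png

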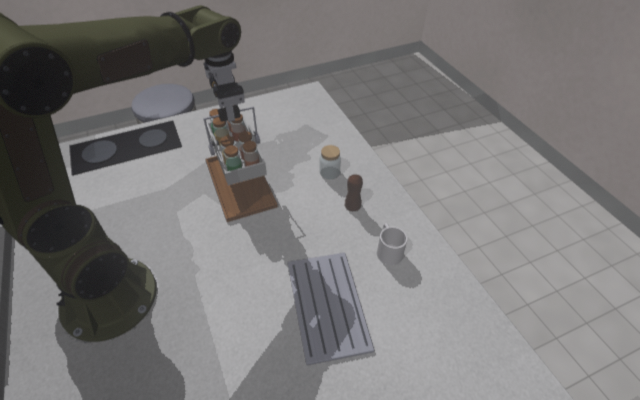

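The picture shows the carrier hanging over the tray at about (233, 145) px, swinging only about 0.012 rad. I'll correct it slightly, hold it there for more than four seconds, and then lower it.

Emit:
step_arm(
  deltas=[
    {"dp":[0.04,0.01,0],"twist":0},
    {"dp":[0.04,0.01,0],"twist":0},
    {"dp":[0.04,0.01,0],"twist":0},
    {"dp":[0.04,0,0],"twist":0},
    {"dp":[0,0,0],"twist":0},
    {"dp":[0,0,0],"twist":0},
    {"dp":[0,0,0],"twist":0},
    {"dp":[0,0,0],"twist":0},
    {"dp":[0,0,0],"twist":0},
    {"dp":[0,0,0],"twist":0},
    {"dp":[0,0,0],"twist":0},
    {"dp":[0,0,0],"twist":0},
  ],
)

```text
time_s: 20.2
ee_pos: [0.4498, 0.2771, 0.2691]
eef_rot: [3.142, -0.0, 3.115]
force: [-0.5, 1.4, -7.0]
grip_width: 0.0235
grip_force: 40.0
```

Emit:
step_arm(
  deltas=[
    {"dp":[0,0,0],"twist":0},
    {"dp":[0,0,0],"twist":0},
    {"dp":[0,0,0],"twist":0},
    {"dp":[0,0,0],"twist":0},
    {"dp":[0,0,0],"twist":0},
    {"dp":[0,0,0],"twist":0},
    {"dp":[0,0,0],"twist":0},
    {"dp":[0,0,0],"twist":0},
    {"dp":[0,0,0],"twist":0},
    {"dp":[0,0,0],"twist":0},
    {"dp":[0,0,0],"twist":0},
    {"dp":[0,0,0],"twist":0},
  ],
)

```text
time_s: 21.4
ee_pos: [0.4498, 0.277, 0.2691]
eef_rot: [-3.142, 0.0, 3.115]
force: [-0.2, -0.7, -6.7]
grip_width: 0.024
grip_force: 40.0
```

Emit:
step_arm(
  deltas=[
    {"dp":[0,0,0],"twist":0},
    {"dp":[0,0,0],"twist":0},
    {"dp":[0,0,0],"twist":0},
    {"dp":[0,0,0],"twist":0},
    {"dp":[0,0,0],"twist":0},
    {"dp":[0,0,0],"twist":0},
    {"dp":[0,0,0],"twist":0},
    {"dp":[0,0,0],"twist":0},
    {"dp":[0,0,0],"twist":0},
    {"dp":[0,0,0],"twist":0},
    {"dp":[0,0,0],"twist":0},
    {"dp":[0,0,0],"twist":0},
  ],
)

```text
time_s: 22.6
ee_pos: [0.4498, 0.277, 0.269]
eef_rot: [-3.142, -0.0, 3.115]
force: [0.4, 0.8, -6.6]
grip_width: 0.0238
grip_force: 40.0
```

Run:
```python
from h import *
R=[]
for k in range(14):
    t,a,n,c,im=tilt(); R.append((t,a))
R=np.array(R); print(R[:,1].round(3)); o=ctrl.get_obs(); print(o['time_s'],o['ee_pos'])
for cam in ('top','side'):
    im,d=ctrl.camera(cam); P=pts(cam,d,d>0)
    a=(abs(P[:,0]-.45)<.16)&(abs(P[:,1]-.277)<.22)
    T=P[a&(P[:,2]>.145)&(P[:,2]<.24)]; T=T[abs(T[:,0]-.45)<.075]
    b=cv2.minAreaRect(T[:,:2].astype(np.float32)*1000); print(cam,'carrier',np.round(b[0]),np.round(b[1]),b[2])
    r=ctrl.cut_out(cam,'tray')
    for q in r[:1]:
        T=pts(cam,d,q['pixels']); T=T[T[:,2]<.025]; b=cv2.minAreaRect(T[:,:2].astype(np.float32)*1000); print(cam,'tray',q['conf'],np.round(b[0]),np.round(b[1]),b[2])
```

```text
[0.007 0.016 0.013 0.017 0.012 0.016 0.018 0.019 0.016 0.019 0.021 0.02
 0.016 0.019]
23.3 [0.44980219 0.27704195 0.26902762]
top carrier [457. 276.] [250. 135.] 88.7155990600586
top tray 0.86 [449. 274.] [296. 165.] 88.58983612060547
side carrier [450. 272.] [256. 150.] 85.7795181274414
side tray 0.66 [452. 284.] [327. 177.] 88.73917388916016
```

Emit:
step_arm(
  deltas=[
    {"dp":[0,0,0.15],"twist":0},
    {"dp":[0,0,0.3],"twist":0},
    {"dp":[0,0,0.3],"twist":0},
    {"dp":[0,0,0.3],"twist":0},
    {"dp":[0,0,0.3],"twist":0},
    {"dp":[0,0,0.3],"twist":0},
    {"dp":[0,0,0.3],"twist":0},
    {"dp":[0,0,0.3],"twist":0},
    {"dp":[0,0,0.3],"twist":0},
    {"dp":[0,0,0.2],"twist":0},
    {"dp":[0,0,0.05],"twist":0},
  ],
)

```text
time_s: 24.6
ee_pos: [0.4495, 0.2769, 0.1559]
eef_rot: [-3.141, -0.001, 3.115]
force: [-0.9, 0.2, -7.2]
grip_width: 0.0238
grip_force: 40.0
```

Emit:
step_arm(
  deltas=[
    {"dp":[0,0,0.05],"twist":0},
    {"dp":[0,0,0.05],"twist":0},
    {"dp":[0,0,0.05],"twist":0},
    {"dp":[0,0,0.05],"twist":0},
    {"dp":[0,0,0],"twist":0},
    {"dp":[0,0,0],"twist":0},
  ],
)

```text
time_s: 25.2
ee_pos: [0.4498, 0.2771, 0.1491]
eef_rot: [3.142, 0.0, 3.115]
force: [1.2, -0.3, -7.5]
grip_width: 0.0238
grip_force: 40.0
```

Emit:
step_arm(
  deltas=[
    {"dp":[0,0,0.03],"twist":0},
    {"dp":[0,0,0.03],"twist":0},
    {"dp":[0,0,0.03],"twist":0},
    {"dp":[0,0,0],"twist":0},
  ],
)

```text
time_s: 25.6
ee_pos: [0.4498, 0.277, 0.1454]
eef_rot: [-3.142, -0.0, 3.115]
force: [0.4, 1.0, -7.7]
grip_width: 0.024
grip_force: 40.0
```

Emit:
step_arm(
  deltas=[
    {"dp":[0,0,0.02],"twist":0},
    {"dp":[0,0,0],"twist":0},
  ],
)

```text
time_s: 25.8
ee_pos: [0.4499, 0.2771, 0.1452]
eef_rot: [3.141, 0.0, 3.115]
force: [-3.4, -2.0, 1.2]
grip_width: 0.0236
grip_force: 40.0
```

The wrist force shows it has landed. I'm releasing it and retreating upward.

Emit:
step_arm(
  deltas=[
    {"dp":[0,0,0],"twist":0},
    {"dp":[0,0,0],"twist":0},
    {"dp":[0,0,0],"twist":0},
    {"dp":[0,0,0],"twist":0},
    {"dp":[0,0,0],"twist":0},
    {"dp":[0,0,0],"twist":0},
    {"dp":[0,0,0],"twist":0},
    {"dp":[0,0,0],"twist":0},
  ],
  gripper=0.6,
)

```text
time_s: 26.6
ee_pos: [0.4498, 0.277, 0.1446]
eef_rot: [3.142, 0.0, 3.115]
force: [-0.1, -0.1, -0.3]
grip_width: 0.0755
grip_force: 0.0
```

Emit:
step_arm(
  deltas=[
    {"dp":[0,0,-0.3],"twist":0},
    {"dp":[0,0,-0.6],"twist":0},
    {"dp":[0,0,-0.6],"twist":0},
    {"dp":[0,0,-0.6],"twist":0},
    {"dp":[0,0,-0.6],"twist":0},
    {"dp":[0,0,-0.5],"twist":0},
    {"dp":[0,0,0],"twist":0},
    {"dp":[0,0,0],"twist":0},
    {"dp":[0,0,0],"twist":0},
    {"dp":[0,0,0],"twist":0},
  ],
)

```text
time_s: 27.6
ee_pos: [0.4496, 0.2769, 0.2717]
eef_rot: [-3.141, -0.001, 3.115]
force: [-0.0, -1.1, 0.6]
grip_width: 0.0752
grip_force: 0.0
```

Run:
```python
from h import *
o=ctrl.get_obs(); print(o['time_s'],o['ee_pos'],o['force'],o['grip_width'])
for cam in ('side','top'):
    im,d=ctrl.camera(cam); cv2.imwrite(f'pics/{cam}4.png',im[:,:,::-1])
    P=pts(cam,d,d>0); L=loc(P,np.array([.45,.277]),88.5,.07); m=(abs(L[:,0])<.06)&(abs(L[:,1])<.13)&(L[:,2]>.025)&(L[:,2]<.05)
    Q=L[m]; print(cam,len(Q),'caps z +y/-y',np.median(Q[Q[:,1]>.02,2])+.07,np.median(Q[Q[:,1]<-.02,2])+.07)
    for n in ('mug','mill','sugar','grip'):
        r=ctrl.cut_out(cam,n)
        if r:
            P=pts(cam,d,r[0]['pixels']); T=P[P[:,2]>np.percentile(P[:,2],98)-.012]; print(cam,n,round(r[0]['conf'],2),np.median(T,0).round(3))
```

```text
27.6 [0.44956018 0.27691312 0.27173454] [-0.04992424 -1.0805959   0.5535947 ] 0.0752112255508735
side 768 caps z +y/-y 0.1090549403327345 0.10973913354803033
side mug 0.61 [ 0.766 -0.184  0.082]
side mill 0.88 [0.751 0.027 0.126]
side sugar 0.94 [0.746 0.196 0.098]
side grip 0.72 [0.448 0.269 0.178]
top 761 caps z +y/-y 0.1087568443277489 0.11134854233136848
top mug 0.94 [ 0.769 -0.178  0.084]
top mill 0.71 [0.753 0.035 0.128]
top sugar 0.7 [0.749 0.202 0.1  ]
top grip 0.61 [0.509 0.275 0.167]
```

View pics/side4.png

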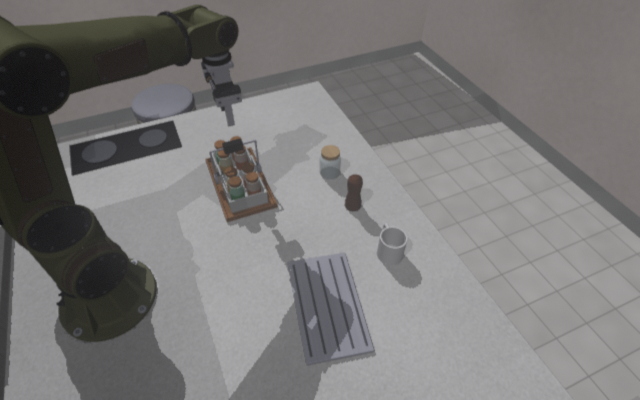

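The carrier stands inside the tray at about (240, 180) px. Both ends' caps measure level, with tops near 112 mm expected. The gripper is clear above it and the bystanders haven't moved.

```bash
python3 -c "
from station import ctrl
print(ctrl.hand_in())"
```

```text
the job is handed in; nothing more can be done
None
```

The job is handed in, with no verdict returned: the carrier rocked about 0.33 rad to each side over the drainer, hung still over the tray for over four seconds, and now stands level inside the tray, released, with the mug, mill and sugar jar unmoved.

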